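# Lift the largest hole saw out of its block into the tray

## Task

Three hole saws sit flush in bored wooden blocks on the bench, with only their shanks standing up. Draw the largest one straight up out of its block by its shank and, keeping it upright, set it down gently on the floor of the empty metal tray, teeth down and shank up, then let go. Leave the other two saws in their blocks.

Things in the scene. Friction and masses are not known exactly. Their poses are not given: they have to be found in the camera images.
- saw_large: Largest hole saw: loose dark steel cup, 54 mm diameter, 36 mm high, about 0.24 kg; on its cap a collar (20 mm wide, 6 mm high), then a round shank 11 mm thick, 48 mm long; 90 mm in all. Origin: centre of underside, z up the shank. Starts in a pocket 56.5 mm wide, 36 mm deep in a fixed wooden block (80 x 80 x 45 mm high), cap flush with the block's top; it must rise 36 mm to clear.
- saw_medium: The middle hole saw, cup 40 mm in diameter, otherwise like the large one (same heights, same shank) and flush in a block of the same outside size. Stays where it is. Origin at the centre of its underside.
- saw_small: The smallest hole saw, cup 28 mm in diameter, otherwise like the large one (same heights, same shank) and flush in a block of the same outside size. Stays where it is. Origin at the centre of its underside.
- tray: Empty rectangular open metal tray, fixed to the bench, 140 mm along its x, 120 mm along its y, 28 mm high, walls and floor 4 mm thick (inside 132 x 112 mm). Origin at the centre of its underside, z up; its inner floor is 4 mm above the origin.

How it is judged:
By the outcome, as a careful person would: the job done as asked, in the order asked, and still so for the second after the job is handed in, with the robot touching nothing.
It also fails if it takes over 40 s, if anything falls off the work surface, if the arm or the gripper's body presses on something with over 40 N, if the wrist force passes 120 N, or if a joint passes its speed limit or range.

## Robot

A 6-joint arm with a two-finger parallel gripper is mounted at the origin on the work surface. World frame = base frame: x ahead of the robot, y to its left, z up, the work surface at z = 0. Lengths are in m, angles in rad, forces in N, time in s.
With the tool pointing down it reaches from about 0.15 to 0.775 m from the base axis. Payload 6.1 kg.
Tool frame: the origin (TCP) lies midway between the tips of the shut fingers; the grasp point (between the pads) lies 19 mm behind it (r.tcp_to_grasp is the distance from the TCP to the grasp point, in m); z points along the fingers, y is the line along which they close (so a half turn about z gives the same grasp; the last joint's range is limited). The gripper opens to 85 mm and grips with 20 to 120 N. Pads are 22 mm wide; open, the fingers measure 114 mm over their backs; the gripper's body (76 mm by 85 mm) begins 54 mm behind the grasp point. The pads swing forward as they close: fully open they stand 13 mm farther back than shut.
Start: joints at [-1.261, 0.126, -0.04, 1.405, 0, 1.571], TCP at [0.16, -0.5, 0.231] pointing down, gripper open.
Joint ranges: [-2.72, 2.72], [-0.95, 1.95], [-1.27, 1.35], [-1.78, 2.02], [-1.46, 1.47], [-3.14, 3.14]. Speed limits (rad/s): [2.39, 2.39, 3.01, 3.14, 3.14, 3.14].

## Interface

Orientations are given as a unit quaternion [x, y, z, w].
In Python, from cell import r gives the robot as it stands. The module is installed in compiled form; this text tells all that it offers.
- The arm moves only by the tool carry_out, never from a script. Its argument "steps" is a list of rows, each a list of 6 numbers: the shift along the tool's x, y, z normalised to -1 to 1, where 1 is 0.04 m, then the turn, a rotation vector about the tool's x, y, z normalised to -1 to 1, where 1 is 6 degrees. A call has 1 to 10 rows; each row shifts and turns the commanded pose from where the row before left it, along the tool's axes as they then stand; what a row does not reach is not made up. A row lasts 1/12 s, in which the tool goes at most 41.7 mm and 7.16 degrees, less where a joint would pass 70% of its speed; a pose out of reach is approached as far as the arm can. A call with a number of a shift or a turn outside -1 to 1 is refused whole. A call with a gripper value outside its range is refused whole. "jaw" is the gripper command: -1 is shut, 1 is fully open, values between are in proportion, set as the call begins (left out, the last holds). The fingers move at their own pace and stop on an object; the grip force is fixed at half the most. Time passes only in rows, so rows that do not move let the fingers close. It gives the time, the measured TCP pose, the force, the opening and the grip force at its end, in the units of the state.
- r.read_state(): the state, without advancing time (a new reading comes with each control period).
- r.read_camera(name): name is "scene" or "side" or "wrist"; returns the picture (480x640x3 uint8, red, green, blue); there is no depth.
- r.camera_model(name): a dict with "K" (3x3 intrinsics, pixels), "origin" and "orientation" of the camera in the world; the wrist camera has in their place "mount" (4x4, takes a point from camera to tool coordinates, whose origin is the TCP and whose axes are the flange's). Camera axes: x right, y up, looking along -z (the intrinsics and any distortion apply to the point x, -y, -z); pixel columns grow to the right and rows downward; lengths in m; the calibration is good to about 2 mm. A picture is of the moment at which its call begins: read the wrist's pose just before it. camera_model takes no time and is no camera call.
- r.hand_in(): hands the job in; it is judged then, once.
The state is a dict: "time_s": time; "qpos": joint angles; "joint_vel": joint speeds; "joint_efforts": joint torques, N m; "position": TCP position; "tcp_rot": TCP orientation; "wrist_force": force on the tool from outside, world axes, zero at the start; "ft_torque": the same for the moment, N m; "opening": finger opening in m; "finger_force": force on a finger pad.
Only numpy, scipy, OpenCV 4.12 (cv2) and the standard library are available. Lean on these libraries where they do the work, as an engineer would, in place of code of your own. Each camera call takes 0.05 s, during which the arm holds its last target. There are 200 camera calls.

## Working session

There is one attempt and no reset: what is moved stays moved. The work goes in short steps, Python scripts to look and compute and a tool call to move; the robot and the scene stay as the last step left them, time stands still between calls to the robot, and variables do not carry over. Pictures are saved under pics/ and viewed, at most 10 in all, crops included, and the job is handed in when it is done.

Besides the shell and the picture viewer there is one more tool, called after "Call:" as name(argument=value, ...) on one line, values as JSON. carry_out: Moves the arm, as the interface text tells. Scaled input: -1 to 1 covers 0.04 m each way for a shift and 6 degrees each way for a turn. Its arguments: {"type":"object","properties":{"steps":{"type":"array","items":{"type":"array","items":{"type":"number","minimum":-1,"maximum":1}}},"jaw":{"type":"number"}},"required":["steps"]}

```bash
mkdir -p pics; python3 - <<'E'
from cell import r
import cv2
s=r.read_state();print(s)
for n in("scene","side","wrist"):
    print(n,r.camera_model(n)); cv2.imwrite(f"pics/{n}0.png",r.read_camera(n)[:,:,::-1])
E
```

```text
{'time_s': 0.0, 'qpos': array([-1.26098712e+00,  1.26395393e-01, -4.06019396e-02,  1.40538374e+00,
       -2.93863686e-06,  1.57081906e+00]), 'joint_vel': array([ 0.00078258, -0.00078192,  0.00087711, -0.00251266,  0.00051843,
        0.00055953]), 'joint_efforts': array([-7.94999396e-04, -4.35913146e+01,  3.52925348e+01,  1.71948789e-02,
       -1.61899598e-04,  4.33667481e-06]), 'position': array([ 0.15993854, -0.49962789,  0.23052316]), 'tcp_rot': array([ 9.88027697e-01,  1.54274566e-01, -1.23712683e-04, -7.82658021e-04]), 'wrist_force': array([-0.24046964,  0.43494674, -0.38921   ]), 'ft_torque': array([ 0.02191724, -0.02064243, -0.02142063]), 'finger_force': 0.0, 'opening': 0.08522255990916636}
scene {'K': array([[449.44211694,   0.        , 324.16794308],
       [  0.        , 449.44211694, 236.52082472],
       [  0.        ,   0.        ,   1.        ]]), 'origin': array([ 0.73941477, -0.36833214,  0.74417208]), 'orientation': array([0.26330734, 0.06914376, 0.23235556, 0.93375547])}
side {'K': array([[553.16229483,   0.        , 315.54240632],
       [  0.        , 553.16229483, 238.66831733],
       [  0.        ,   0.        ,   1.        ]]), 'origin': array([0.17459855, 0.60460701, 0.5360028 ]), 'orientation': array([-0.11418313,  0.43938592,  0.85739818, -0.24242648])}
wrist {'K': array([[342.07754592,   0.        , 317.24462122],
       [  0.        , 342.07754592, 244.96217414],
       [  0.        ,   0.        ,   1.        ]]), 'mount': array([[ 3.12326267e-04,  9.52551401e-01,  3.04377613e-01,
         7.79151736e-02],
       [ 9.99999771e-01, -4.80296831e-04,  4.76977340e-04,
        -4.71224327e-04],
       [ 6.00537037e-04,  3.04377394e-01, -9.52551333e-01,
        -1.42895222e-01],
       [ 0.00000000e+00,  0.00000000e+00,  0.00000000e+00,
         1.00000000e+00]])}
```

View pics/scene0.png

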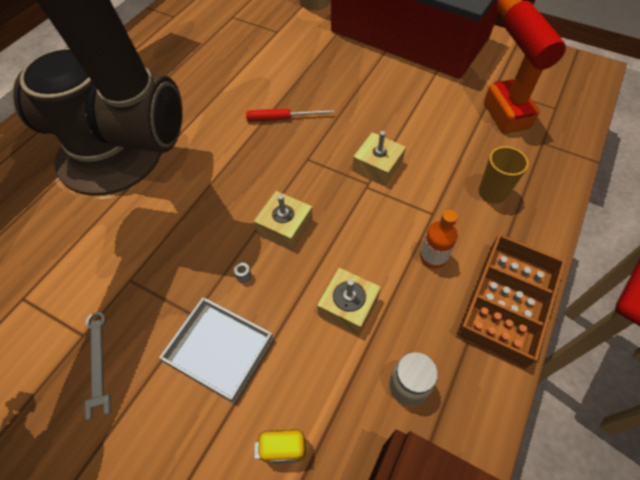

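View pics/side0.png

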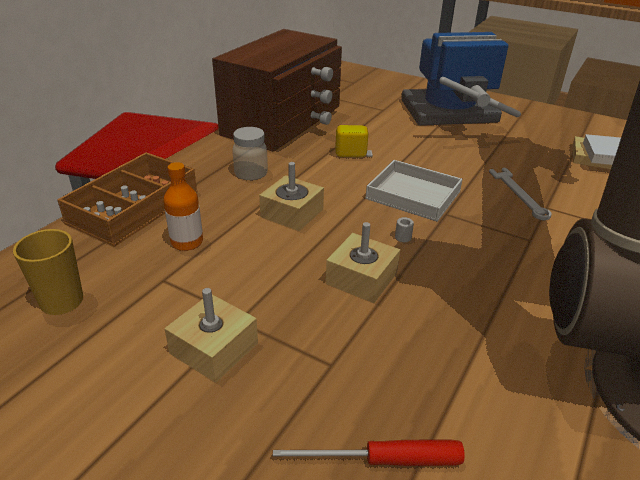

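The scene shows the large saw at about (350,293), the medium at (283,213), the small at (380,150) and the tray at (218,347). In the side view, the large saw is at (292,192) and the tray at (414,188). Next I'll measure these.

```bash
cat > h.py <<'E'
import numpy as np,cv2
from cell import r
from scipy.spatial.transform import Rotation as R
def cam(n,s=None):
    m=r.camera_model(n)
    if n!="wrist": return m["K"],R.from_quat(m["orientation"]).as_matrix(),np.array(m["origin"])
    T=np.eye(4);T[:3,:3]=R.from_quat(s["tcp_rot"]).as_matrix();T[:3,3]=s["position"];T=T@m["mount"]
    return m["K"],T[:3,:3],T[:3,3]
def ray(c,p):
    K,A,o=c; d=np.linalg.inv(K)@[p[0],p[1],1]; d=A@(d*[1,-1,-1]); return o,d
def plane(c,p,z):
    o,d=ray(c,p); return o+d*(z-o[2])/d[2]
def proj(c,P):
    K,A,o=c; q=(A.T@(np.asarray(P)-o))*[1,-1,-1]; q=K@q; return q[:2]/q[2]
def tri(c1,p1,c2,p2):
    o1,d1=ray(c1,p1);o2,d2=ray(c2,p2)
    t=np.linalg.lstsq(np.c_[d1,-d2],o2-o1,rcond=None)[0]
    a=o1+t[0]*d1;b=o2+t[1]*d2; return (a+b)/2,np.linalg.norm(a-b)
E
python3 - <<'E'
from h import *
for n,wins in(("scene",{"L":(315,265,70,70),"M":(250,185,70,65),"S":(350,125,60,65),"tray":(150,290,135,120)}),("side",{"L":(250,155,85,80),"M":(318,215,90,90),"S":(160,280,110,100),"tray":(355,155,120,70)})):
    c=cam(n);im=cv2.imread(f"pics/{n}0.png");hsv=cv2.cvtColor(im,cv2.COLOR_BGR2HSV)
    for k,(x,y,w,h) in wins.items():
        s=hsv[y:y+h,x:x+w]
        m=cv2.inRange(s,(0,0,60),(180,70,255)) if k=="tray" else cv2.inRange(s,(0,0,0),(180,80,255))
        nl,l,st,ce=cv2.connectedComponentsWithStats(m); i=1+st[1:,4].argmax()
        blob=(l==i).astype(np.uint8); pts=cv2.findContours(blob,0,1)[0][0].reshape(-1,2)+[x,y]
        if k=="tray":
            q=cv2.boxPoints(cv2.minAreaRect(np.array([plane(c,p,.028)[:2] for p in pts],np.float32)))
            print(n,k,st[i],q.round(3).tolist(),q.mean(0))
        else:
            tip=pts[pts[:,1]<=pts[:,1].min()+3].mean(0)
            P=np.array([plane(c,p,.045)[:2] for p in pts])
            print(n,k,st[i],"tip",tip,plane(c,tip,.099).round(4),"cap ext",P.min(0).round(3),P.max(0).round(3))
a=cv2.imread("pics/scene0.png")[255:345,300:400];b=cv2.imread("pics/side0.png")[150:240,245:345]
t=cv2.imread("pics/wrist0.png")
cv2.imwrite("pics/c1.png",np.hstack([cv2.resize(a,(400,360)),cv2.resize(b,(400,360))]))
E
```

```text
scene L [ 19  14  31  32 716] tip [350.2 280.3] [ 0.6239 -0.073   0.099 ] cap ext [ 0.6   -0.101] [ 0.651 -0.045]
scene M [ 23  10  20  27 297] tip [280.09090909 196.09090909] [0.4395 0.0178 0.099 ] cap ext [ 0.409 -0.001] [0.458 0.054]
scene S [ 24   6  12  25 138] tip [382.         132.33333333] [0.5364 0.2447 0.099 ] cap ext [0.515 0.232] [0.548 0.301]
scene tray [  10    8  113  104 6578] [[0.39800000190734863, -0.18700000643730164], [0.39899998903274536, -0.3089999854564667], [0.5460000038146973, -0.3089999854564667], [0.5460000038146973, -0.18700000643730164]] [ 0.47216305 -0.24801603]
side L [ 27   7  31  38 526] tip [291.5 163.2] [ 0.6215 -0.0747  0.099 ] cap ext [ 0.595 -0.164] [ 0.682 -0.048]
side M [ 32   7  28  42 532] tip [366.         223.27272727] [0.4378 0.0162 0.099 ] cap ext [ 0.417 -0.061] [0.475 0.038]
side S [ 40   8  22  44 541] tip [206.33333333 289.08333333] [0.5355 0.2425 0.099 ] cap ext [0.52  0.194] [0.584 0.258]
side tray [  10    5   97   61 3710] [[0.38499999046325684, -0.14800000190734863], [0.38499999046325684, -0.30799999833106995], [0.5360000133514404, -0.30799999833106995], [0.5350000262260437, -0.1469999998807907]] [ 0.4603399  -0.22769743]
```

View pics/c1.png

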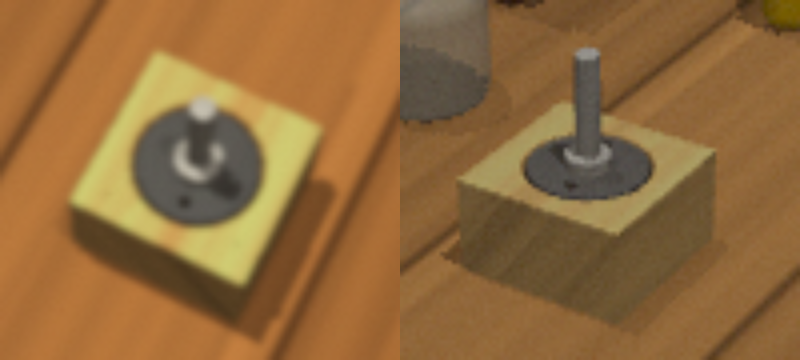

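View pics/wrist0.png

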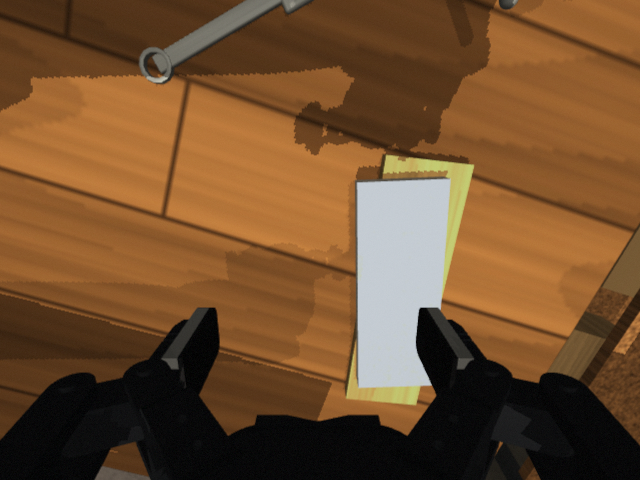

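The crop shows the shank tip at scene (350.8,281.8) and side (291.8,163). Both rays meet z=0.099 at about (0.623,-0.074), and the 54 mm cap confirms this is the large saw. The wrist view shows only paper and bench. The tray is axis-aligned with its centre near (0.467,-0.248). I'm moving over the saw now.

Call:
carry_out(steps=[[0.71,-0.33,0.04,0,0,0],[0.71,-0.33,0.04,0,0,0],[0.71,-0.33,0.04,0,0,0],[0.71,-0.33,0.04,0,0,0],[0.71,-0.33,0.04,0,0,0],[0.71,-0.33,0.04,0,0,0],[0.71,-0.33,0.04,0,0,0],[0.71,-0.33,0.04,0,0,0],[0.71,-0.33,0.04,0,0,0],[0.71,-0.33,0.04,0,0,0]])

```text
time_s: 0.98
position: [0.3911, -0.2864, 0.2151]
tcp_rot: [0.988, 0.154, -0.0, -0.0]
wrist_force: [0.2, -0.7, 0.9]
opening: 0.0856
finger_force: 0.0
```

Call:
carry_out(steps=[[0.71,-0.33,0.04,0,0,0],[0.71,-0.33,0.04,0,0,0],[0.71,-0.33,0.04,0,0,0],[0.71,-0.33,0.04,0,0,0],[0.71,-0.33,0.04,0,0,0],[0.71,-0.33,0.04,0,0,0],[0.71,-0.33,0.04,0,0,0],[0.71,-0.33,0.04,0,0,0],[0.5,-0.25,0,0,0,0],[0,0,0,0,0,0]], jaw=0)

```text
time_s: 1.82
position: [0.5927, -0.0993, 0.2011]
tcp_rot: [0.988, 0.156, -0.0, -0.001]
wrist_force: [-1.2, -0.2, -0.0]
opening: 0.0425
finger_force: 0.0
```

```bash
cat > w.py <<'E'
from h import *
import sys
s=r.read_state();im=r.read_camera("wrist")[:,:,::-1].copy();cv2.imwrite(f"pics/{sys.argv[1]}.png",im)
c=cam("wrist",s);print(s["time_s"],s["position"],s["tcp_rot"],s["opening"],s["qpos"])
print("exp tip",proj(c,[.623,-.0737,.099]),"exp cap",proj(c,[.623,-.0737,.045]))
E
python3 w.py w1
```

```text
1.8167 [ 0.59273749 -0.09928147  0.20109441] [ 9.87730632e-01  1.56165556e-01 -2.57666468e-04 -6.72212737e-04] 0.04245777734157919 [-1.66502280e-01  2.72938576e-01  7.53785980e-02  1.37415212e+00
  1.11104489e-03  2.66147503e+00]
exp tip [297.42467365 195.8229721 ] exp cap [300.97787017 185.39661846]
```

View pics/w1.png

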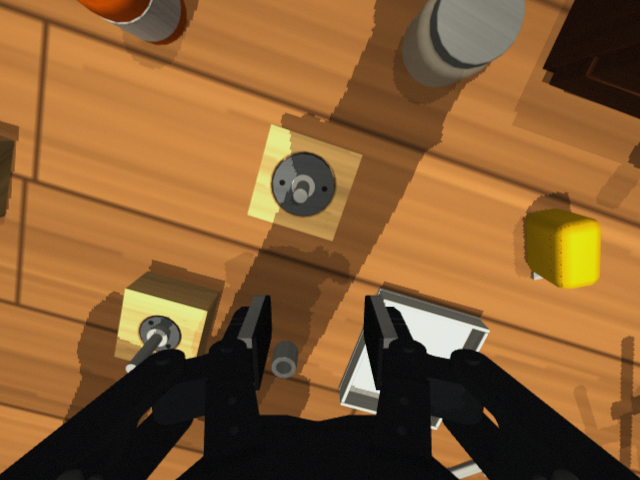

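The wrist view shows the large saw's cap at about (303,184) and its tip at about (301,195), within 3 px of what I predicted. The tray is at lower right and clear. I'll refine with the same picture.

```bash
python3 - <<'E'
from h import *
s=r.read_state();c=cam("wrist",s);im=cv2.imread("pics/w1.png");hsv=cv2.cvtColor(im,cv2.COLOR_BGR2HSV)
x,y,w,h=255,140,95,90
m=cv2.inRange(hsv[y:y+h,x:x+w],(0,0,0),(180,90,255));n,l,st,_=cv2.connectedComponentsWithStats(m);i=1+st[1:,4].argmax()
p=cv2.convexHull(cv2.findContours((l==i).astype(np.uint8),0,1)[0][0]).reshape(-1,2)+[x,y]
P=np.array([plane(c,q,.045)[:2] for q in p],np.float32);print(st[i],cv2.fitEllipse(P))
t=plane(c,(301,195),.099);print("tip",t)
g=cv2.cvtColor(im[182:212,285:317],cv2.COLOR_BGR2GRAY);print(g[::2,::2])
cs,cd=cam("scene"),cam("side");print(tri(cs,(350.8,281.8),cd,(291.8,163)))
A=R.from_quat(s["tcp_rot"]).as_matrix()
for T in ([.623,-.0737,.061],):print(A.T@(np.array(T)-s["position"])/.04)
E
```

```text
[  17   13   62   63 3018] ((0.6225508451461792, -0.07663027942180634), (0.05341005697846413, 0.054068829864263535), 76.32268524169922)
tip [ 0.62292144 -0.07743449  0.099     ]
[[ 92 121 119 128 175 142 132  75  66  67  67  97 140 142 131  61]
 [117 120 119 113 143 142  92  65  68  65  65  62 128 145 138  62]
 [119 119 117 104 143 137  67  69  68  65  63  61 106 141 142  67]
 [113 116 106  89 133  95  79  97 102  67  65  61 102 142 141  65]
 [111 106  75  74 118  98 140 151 149 135  86  60 118 140 130  63]
 [112  62  57  57  97 139 141 140 145 144 137  59 132 135  93  57]
 [103  59  60  57 107 143 138 137 138 142 140  95 142 118  57  57]
 [ 81  61  63  54 101 139 137 137 135 134 138 112  97  61  58  59]
 [ 59  58  61  49  76 133 137 135 134 133 130  74  58  58  58  59]
 [ 60  61  58  47  46 107 132 133 132 131 106  58  56  58  57  59]
 [ 57  56  57  56  46  50  81 110 110  94  60  59  60  58  58  57]
 [ 57  58  56  57  51  46  47  53  57  58  58  58  59  59  61  60]
 [ 59  60  60  60  59  61  58  60  57  57  56  58  56  55  56  57]
 [ 59  59  60  58  58  61  60  60  59  59  60  57  60  59  59  56]
 [ 71  58  58  59  59  57  60  57  58  58  58  57  56  60  59  58]]
(array([ 0.62409633, -0.07575771,  0.09837067]), np.float64(0.004144211436524867))
[ 0.96348768 -0.39465606  3.5082097 ]
```

Call:
carry_out(steps=[[0.45,-0.155,0,0,0,0],[0.45,-0.155,0.2,0,0,0],[0,0,0.5,0,0,0],[0,0,0.5,0,0,0],[0,0,0.4,0,0,0],[0,0,0.15,0,0,0],[0,0,0,0,0,0],[0,0,0,0,0,0]])

```text
time_s: 2.53
position: [0.6206, -0.08, 0.133]
tcp_rot: [0.988, 0.154, -0.0, 0.0]
wrist_force: [0.4, 1.1, 0.4]
opening: 0.0427
finger_force: 0.0
```

```bash
python3 w.py w2
```

```text
2.5333 [ 0.62061413 -0.08004408  0.13302271] [ 9.88085495e-01  1.53905974e-01 -5.71293976e-05  5.06148891e-05] 0.042717785138148424 [-1.28206534e-01  3.31220808e-01  4.66039202e-03  1.24431739e+00
 -1.29086147e-04  2.70434584e+00]
exp tip [308.70548406 274.26712746] exp cap [310.55690835 244.84384284]
```

View pics/w2.png

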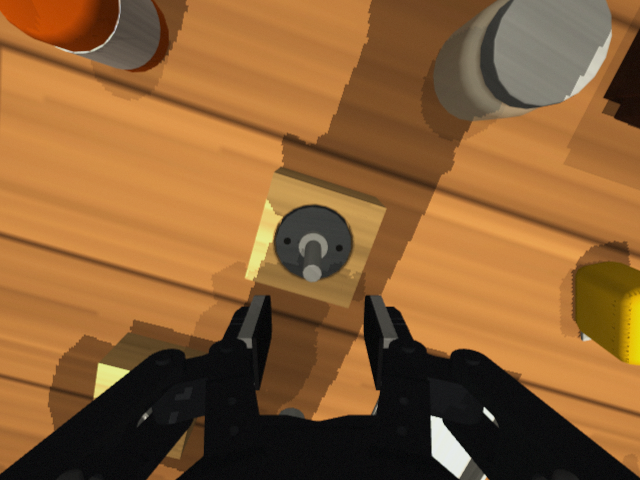

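The tip is at (312.5,273) and the cap at (313,242), so the shank is vertical at about (0.6235,-0.076). I'll make a 4 mm / -3 mm trim, descend 72 mm, then close.

Call:
carry_out(steps=[[0.1,-0.075,0,0,0,0],[0,0,0.4,0,0,0],[0,0,0.4,0,0,0],[0,0,0.4,0,0,0],[0,0,0.35,0,0,0],[0,0,0.25,0,0,0],[0,0,0,0,0,0],[0,0,0,0,0,0]])

```text
time_s: 3.25
position: [0.624, -0.0753, 0.0608]
tcp_rot: [0.988, 0.154, -0.0, -0.0]
wrist_force: [-0.4, -0.3, 0.3]
opening: 0.0427
finger_force: 0.0
```

Call:
carry_out(steps=[[0,0,0,0,0,0],[0,0,0,0,0,0],[0,0,0,0,0,0],[0,0,0,0,0,0],[0,0,0,0,0,0],[0,0,0,0,0,0],[0,0,0,0,0,0],[0,0,0,0,0,0]], jaw=-1)

```text
time_s: 3.92
position: [0.6248, -0.0756, 0.0618]
tcp_rot: [0.988, 0.154, 0.001, 0.0]
wrist_force: [0.8, 0.6, 6.4]
opening: 0.0092
finger_force: 58.5
```

Call:
carry_out(steps=[[0,0,-0.05,0,0,0],[0,0,-0.1,0,0,0],[0,0,-0.1,0,0,0],[0,0,-0.1,0,0,0],[0,0,-0.1,0,0,0],[0,0,-0.1,0,0,0]])

```text
time_s: 4.42
position: [0.6237, -0.0754, 0.0828]
tcp_rot: [0.988, 0.154, -0.0, -0.0]
wrist_force: [-0.3, -0.2, -2.6]
opening: 0.0092
finger_force: 58.4
```

Call:
carry_out(steps=[[0,0,-0.15,0,0,0],[0,0,-0.15,0,0,0],[0,0,-0.15,0,0,0],[0,0,-0.2,0,0,0],[0,0,-0.25,0,0,0],[0,0,-0.25,0,0,0],[0,0,-0.2,0,0,0],[0,0,-0.1,0,0,0],[0,0,0,0,0,0],[0,0,0,0,0,0]])

```text
time_s: 5.25
position: [0.624, -0.0754, 0.1407]
tcp_rot: [0.988, 0.154, 0.0, 0.0]
wrist_force: [-0.2, 0.0, -1.6]
opening: 0.0091
finger_force: 58.4
```

```bash
python3 - <<'E'
from h import *
s=r.read_state();print(s["position"],s["tcp_rot"],s["wrist_force"],s["opening"])
a=r.read_camera("scene")[150:390,150:470,::-1];b=r.read_camera("side")[50:290,190:510,::-1]
cv2.imwrite("pics/l1.png",np.hstack([cv2.resize(v,(400,300)) for v in(a,b)]))
A=R.from_quat(s["tcp_rot"]).as_matrix();print(A.T@([.467,-.2475,s["position"][2]]-s["position"])/.04)
E
```

```text
[ 0.62403732 -0.07536282  0.14068511] [9.88024706e-01 1.54295570e-01 2.31422569e-04 5.53494522e-05] [-0.22164797  0.01868195 -1.62207855] 0.009132432280832525
[-5.05109944e+00  2.90152493e+00 -1.69904421e-03]
```

View pics/l1.png

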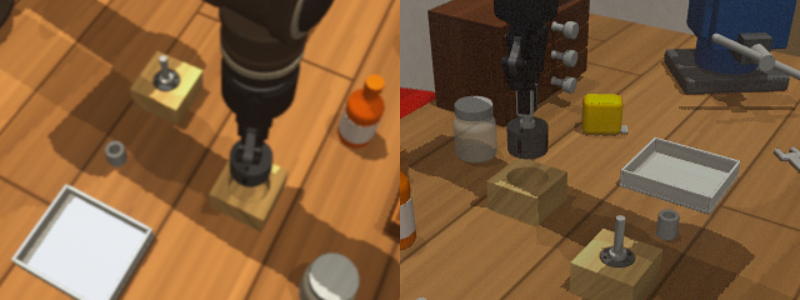

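The saw is out of its block and hanging upright, and the empty pocket is visible below it. Now I'll carry it to above the tray.

Call:
carry_out(steps=[[-0.2,0.115,0,0,0,0],[-0.4,0.23,0,0,0,0],[-0.5,0.29,0,0,0,0],[-0.5,0.29,0,0,0,0],[-0.5,0.29,0,0,0,0],[-0.5,0.29,0,0,0,0],[-0.5,0.29,0,0,0,0],[-0.5,0.29,0,0,0,0],[-0.5,0.29,0,0,0,0],[-0.4,0.23,0,0,0,0]])

```text
time_s: 6.18
position: [0.4822, -0.2307, 0.1401]
tcp_rot: [0.988, 0.154, -0.001, -0.0]
wrist_force: [-0.2, -0.9, -1.3]
opening: 0.0095
finger_force: 58.4
```

Call:
carry_out(steps=[[-0.3,0.17,0,0,0,0],[-0.15,0.08,0,0,0,0],[-0.1,0.045,0,0,0,0],[0,0,0,0,0,0],[0,0,0,0,0,0]])

```text
time_s: 6.6
position: [0.4672, -0.2472, 0.1404]
tcp_rot: [0.988, 0.154, 0.0, -0.0]
wrist_force: [-0.6, -0.5, -2.9]
opening: 0.0097
finger_force: 58.4
```

```bash
python3 - <<'E'
from h import *
s=r.read_state();print(s["position"],s["tcp_rot"],s["wrist_force"],s["opening"])
a=r.read_camera("scene")[210:450,80:400,::-1];b=r.read_camera("side")[50:290,270:590,::-1]
cv2.imwrite("pics/t1.png",np.hstack([cv2.resize(v,(400,300)) for v in(a,b)]))
E
```

```text
[ 0.46715356 -0.24716464  0.14044795] [ 9.88006425e-01  1.54412660e-01  1.44195418e-04 -1.18878912e-04] [-0.63535077 -0.5418927  -2.85016016] 0.009741195891024648
```

View pics/t1.png

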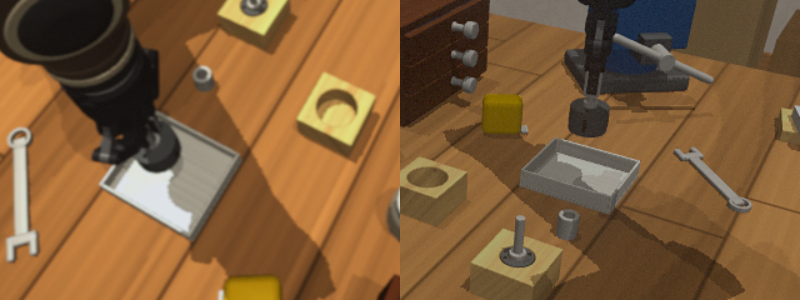

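The saw is upright over the middle of the tray. Contact is expected at a TCP height of about 0.056. I'll descend to 0.061, then go in small steps.

Call:
carry_out(steps=[[0,0,0.2,0,0,0],[0,0,0.35,0,0,0],[0,0,0.4,0,0,0],[0,0,0.4,0,0,0],[0,0,0.3,0,0,0],[0,0,0.2,0,0,0],[0,0,0.1,0,0,0],[0,0,0.03,0,0,0],[0,0,0,0,0,0],[0,0,0,0,0,0]])

```text
time_s: 7.53
position: [0.4674, -0.2476, 0.0619]
tcp_rot: [0.988, 0.154, 0.0, 0.0]
wrist_force: [0.5, -0.2, -1.1]
opening: 0.0093
finger_force: 58.5
```

Call:
carry_out(steps=[[0,0,0.025,0,0,0],[0,0,0.025,0,0,0],[0,0,0.025,0,0,0],[0,0,0,0,0,0],[0,0,0,0,0,0]])

```text
time_s: 7.95
position: [0.4668, -0.2475, 0.0583]
tcp_rot: [0.988, 0.154, 0.0, 0.0]
wrist_force: [0.2, 0.5, -3.0]
opening: 0.0091
finger_force: 58.5
```

Call:
carry_out(steps=[[0,0,0.02,0,0,0],[0,0,0.02,0,0,0],[0,0,0,0,0,0],[0,0,0,0,0,0]])

```text
time_s: 8.28
position: [0.4669, -0.2475, 0.0569]
tcp_rot: [0.988, 0.154, 0.0, 0.0]
wrist_force: [-0.9, 0.3, -0.3]
opening: 0.0095
finger_force: 58.9
```

Call:
carry_out(steps=[[0,0,0.02,0,0,0],[0,0,0,0,0,0],[0,0,0,0,0,0]])

```text
time_s: 8.53
position: [0.467, -0.2476, 0.0569]
tcp_rot: [0.988, 0.154, 0.0, 0.0]
wrist_force: [-2.1, 0.5, 6.1]
opening: 0.0095
finger_force: 59.4
```

Contact: the upward force is 6 N and TCP height has stopped changing. I'll open the jaw halfway and then rise.

Call:
carry_out(steps=[[0,0,0,0,0,0],[0,0,0,0,0,0],[0,0,0,0,0,0],[0,0,0,0,0,0],[0,0,0,0,0,0],[0,0,0,0,0,0]], jaw=0)

```text
time_s: 9.03
position: [0.4669, -0.2474, 0.0558]
tcp_rot: [0.988, 0.154, -0.0, -0.0]
wrist_force: [-0.0, 0.5, 0.1]
opening: 0.0427
finger_force: 0.0
```

Call:
carry_out(steps=[[0,0,-0.2,0,0,0],[0,0,-0.5,0,0,0],[0,0,-0.6,0,0,0],[0,0,-0.8,0,0,0],[0,0,-0.8,0,0,0],[-0.5,0,-0.6,0,0,0],[-0.8,0,0,0,0,0],[-0.8,0,0,0,0,0],[0,0,0,0,0,0],[0,0,0,0,0,0]])

```text
time_s: 9.87
position: [0.386, -0.2735, 0.197]
tcp_rot: [0.988, 0.153, 0.001, 0.001]
wrist_force: [-0.2, -0.2, -0.1]
opening: 0.0429
finger_force: 0.0
```

```bash
python3 - <<'E'
from h import *
s=r.read_state();print(s["time_s"],s["position"],s["wrist_force"],s["opening"])
a=r.read_camera("scene")[110:410,80:480,::-1];b=r.read_camera("side")[90:390,140:540,::-1]
cv2.imwrite("pics/f1.png",np.hstack([a,b]))
E
```

```text
9.8667 [ 0.38597553 -0.27348001  0.1969928 ] [-0.16753901 -0.1764947  -0.10797729] 0.04290655810847333
```

View pics/f1.png

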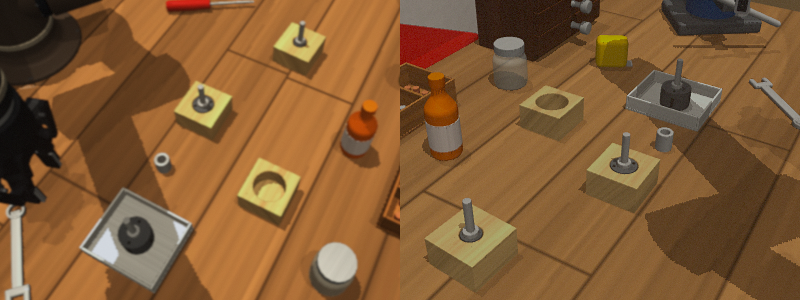

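The large saw stands upright in the tray with the gripper clear, and the other two saws are still in their blocks.

```bash
python3 -c "
from cell import r
print(r.hand_in())"
```

```text
the job is handed in; nothing more can be done
None
```

The largest hole saw is out of its block and standing upright, teeth down, on the tray floor with the gripper clear; the other two saws are still in their blocks, and I handed the job in at about 10 s.

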